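# Dock the carrying board and slide the paint tin onto it

### The job

Push the plywood carrying board up against the side of the raised plywood step, so that its straight front edge lies flush along the step. Then slide the paint tin off the step and onto the board, without lifting it, and leave it standing upright inside the ring pencilled on the board, with the board still against the step. Leave the roll of tape on the step where it is.

Things in the scene. Friction and masses are not known exactly. Their poses are not given: they have to be found in the camera images.
- step: Low plywood step, a plain block 240 x 160 x 30 mm (x, y, z) screwed to the table; it cannot move. Origin: centre of its underside, on the table. Its docking side is the upright 240 mm long face at y = -80 mm in its own frame; the paint tin and the tape roll stand on it.
- step_edge (a point): Middle of the upper edge of the step's docking face, 30 mm above the table; axes parallel to the step's, its -y axis points away from the step, toward the board; +x runs along the edge.
- board: Loose flat plywood carrying board, 0.5 kg, 28 mm thick (2 mm lower than the step): a plate 140 x 140 mm, with a handle 36 mm wide from the middle of its -y side (y = -70 to -135 mm) and a 52 mm shoulder each side of it. Origin: centre of the plate's underside. Its front edge, y = +70 mm, starts facing the step, 30 to 60 mm off. A 110 mm ring is pencilled round the middle of its top.
- board_edge (a point): Middle of the upper front edge of the board, at y = +70 mm, z = 28 mm in the board's frame, axes parallel to the board's.
- board_centre (a point): Centre of the pencilled ring on the top face of the board, 28 mm above its underside.
- tin: Closed round paint tin, 77 mm in diameter and 77 mm high, about 0.26 kg, standing upright on the step. Origin: centre of its underside; z points up.
- tape_roll: Roll of black tape, 58 mm across and 19 mm high, lying on the step near its far (+x) end. A bystander. Origin: centre of its underside.
There are look-alikes about, which are no part of the job. Leave any orange look-alike of the tin alone.

How it is judged:
By the outcome, as a careful person would: the job done as asked, in the order asked, and still so for the second after the job is handed in, with the robot touching nothing.
It also fails if it takes over 45 s, if anything falls off the work surface, if the arm or the gripper's body presses on something with over 40 N, if the wrist force passes 120 N, or if a joint passes its speed limit or range.

### The arm

A 6-joint arm with a two-finger parallel gripper is mounted at the origin on a cart in front of the work surface, level with it; the furniture and walls round the work are solid. World frame = base frame: x ahead of the robot, y to its left, z up, the work surface at z = 0. Lengths are in m, angles in rad, forces in N, time in s.
With the tool pointing down it reaches from about 0.3 to 1 m from the base axis. Payload 5.1 kg.
Tool frame: the origin (TCP) lies between the finger pads; the fingertips stand 8 mm ahead of it and the grasp point (between the pads) lies 11 mm behind it (bot.tip_extent is the distance from the TCP to the fingertips, in m); z points along the fingers, y is the line along which they close (so a half turn about z gives the same grasp; the last joint's range is limited). The gripper opens to 95 mm and grips with 3 to 60 N. Pads are 20 mm wide; open, the fingers measure 119 mm over their backs; the gripper's body (75 mm by 180 mm) begins 59 mm behind the grasp point.
Start: joints at [-1.312, 0.124, 1.65, -0, 1.367, -0.083], TCP at [0.218, -0.612, 0.223] pointing down, gripper open.
Joint ranges: [-2.61, 2.61], [-1.02, 2.33], [0.03, 2.71], [-1.35, 4.49], [0.32, 2.68], [-2.91, 2.91]. Speed limits (rad/s): [2.57, 2.57, 3.14, 3.14, 3.14, 3.14].

### API

Orientations are given as a rotation vector (axis times angle).
In Python, from cell import state, vision, bot, finder gives the robot as it stands.
- The arm moves only by the shell command python3 -m crank 'ROWS' [FORCE]. ROWS is JSON, a list that holds one entry, the list of rows, each a list of 7 numbers: the shift along the tool's x, y, z in m, then the turn, a rotation vector about the tool's x, y, z in rad, then the closure, from 0 (fully open) to 1 (shut). A call has 1 to 12 rows; each row shifts and turns the commanded pose from where the row before left it, along the tool's axes as they then stand; what a row does not reach is not made up. A row lasts 1/8 s, in which the tool goes at most 62.5 mm and 10.7 degrees, less where a joint would pass 70% of its speed; a pose out of reach is approached as far as the arm can. A call with a gripper value outside its range is refused whole. The fingers move at their own pace and stop on an object; FORCE is the grip in N (left out, the last holds). Time passes only in rows, so rows that do not move let the fingers close. It gives the time, the measured TCP pose, the force, the opening and the grip force at its end, in the units of the state.
- state(): the state, without advancing time (a new reading comes with each control period).
- vision.grab_frame(name): name is "scene" or "top"; returns (picture, depth): 480x640x3 uint8, blue, green, red; 480x640 float32, m along the optical axis (not along the pixel's ray), 0 where there is no reading.
- vision.camera_model(name): a dict with "fx", "fy", "cx", "cy" (pixels), "world_from_camera" (4x4, takes a point from camera to world coordinates). Camera axes: x right, y down, z forward; pixel columns grow to the right and rows downward; lengths in m; the calibration is good to about 2 mm. A picture is of the moment at which its call begins. camera_model takes no time and is no camera call.
- bot.hand_in(): hands the job in; it is judged then, once.
Trained networks look in the newest picture that a camera, given by its name, has taken for a name from the list of things; names that differ only in an ending like _2 or _b are one class to them, and where a whole thing is asked for, a point or a joint stands for the part that bears it (a point fixed in the world has none). Each returns a list of dicts, best first, with "confidence" (0 to 1); they miss things now and then, are a little off and sometimes report something else, mostly with a low value. They report only what shows in the picture. A call takes as long as a camera call. They do not tell look-alikes from the thing itself.
- finder.look_for(camera, query): "location" ([column, row] in pixels, amid what is visible of it).
The state is a dict: "t": time; "qpos": joint angles; "qd": joint speeds; "tau": joint torques, N m; "tcp_pos": TCP position; "tcp_rot": TCP orientation; "force": force on the tool from outside, world axes, zero at the start; "wrist_torque": the same for the moment, N m; "opening": finger opening in m; "gripper_force": force on a finger pad.
Only numpy, scipy, OpenCV 4.12 (cv2) and the standard library are available. Lean on these libraries where they do the work, as an engineer would, in place of code of your own. Each camera call takes 0.05 s, during which the arm holds its last target. There are 200 camera calls.

## Working session

There is one attempt and no reset: what is moved stays moved. The work goes in short steps, Python scripts to look and compute and a shell command to move; the robot and the scene stay as the last step left them, time stands still between calls to the robot, and variables do not carry over. Pictures are saved under pics/ and viewed, at most 10 in all, crops included, and the job is handed in when it is done.

```bash
mkdir -p pics; cat > h.py <<'E'
import numpy as np, cv2
from cell import state, vision, bot, finder
def world(cam,d,px):
    m=vision.camera_model(cam); c,r=px
    z=d[int(round(r)),int(round(c))]
    p=np.array([(c-m['cx'])/m['fx']*z,(r-m['cy'])/m['fy']*z,z,1])
    return (np.array(m['world_from_camera'])@p)[:3]
def cloud(cam,d):
    m=vision.camera_model(cam); v,u=np.mgrid[:480,:640]
    P=np.stack([(u-m['cx'])/m['fx']*d,(v-m['cy'])/m['fy']*d,d,np.ones_like(d)],-1)
    return (P@np.array(m['world_from_camera']).T)[...,:3]
E
python3 - <<'E'
from h import *
print(state())
ims=[]
for c in ("top","scene"):
    im,d=vision.grab_frame(c); cv2.imwrite(f'pics/{c}0.png',im); np.save(c+'0.npy',d)
    for q in ("step","board","tin","tape_roll"):
        for r in finder.look_for(c,q): print(c,q,r['location'],round(r['confidence'],2),world(c,d,r['location']).round(3))
E
```

```text
{'t': 0.0, 'qpos': array([-1.31161934e+00,  1.24506650e-01,  1.65167707e+00,  6.24797020e-06,
        1.36749208e+00, -8.26065874e-02]), 'qd': array([ 0.00093589, -0.00153193,  0.0004546 ,  0.00081526,  0.00163714,
        0.00209829]), 'tau': array([ 1.66583832e-03, -4.17612147e+01, -3.59924805e+01,  7.75142200e-02,
        4.91202960e-02, -1.68677288e-04]), 'tcp_pos': array([ 0.21766795, -0.61180446,  0.22138422]), 'tcp_rot': array([-3.09378564e+00, -5.33908117e-01,  2.78754268e-04]), 'force': array([-0.0997303 , -0.03278549, -0.39459878]), 'wrist_torque': array([-0.02290764, -0.03421607,  0.00919532]), 'gripper_force': 0.0, 'opening': 0.09502142340055753}
top step [367.6, 273.8] 0.86 [0.507 0.005 0.027]
top board [478.9, 293.8] 0.6 [ 0.47  -0.182  0.027]
top tin [236.0, 326.9] 0.86 [0.422 0.223 0.075]
top tin [193.0, 238.4] 0.7 [0.568 0.294 0.069]
top tin [259.1, 215.6] 0.68 [0.604 0.184 0.073]
top tin [345.4, 282.0] 0.63 [0.491 0.045 0.099]
top tape_roll [348.9, 209.3] 0.9 [0.615 0.036 0.047]
scene step [369.3, 254.8] 0.74 [0.453 0.05  0.057]
scene board [422.8, 192.1] 0.69 [ 0.467 -0.177  0.027]
scene tin [352.1, 237.6] 0.82 [0.477 0.072 0.107]
scene tin [326.5, 336.9] 0.82 [0.41  0.244 0.074]
scene tin [226.9, 322.1] 0.81 [0.559 0.309 0.067]
scene tin [254.1, 268.3] 0.69 [0.592 0.2   0.07 ]
scene tin [304.7, 226.7] 0.26 [0.592 0.055 0.049]
scene tape_roll [303.4, 221.2] 0.6 [0.614 0.029 0.029]
```

View pics/top0.png

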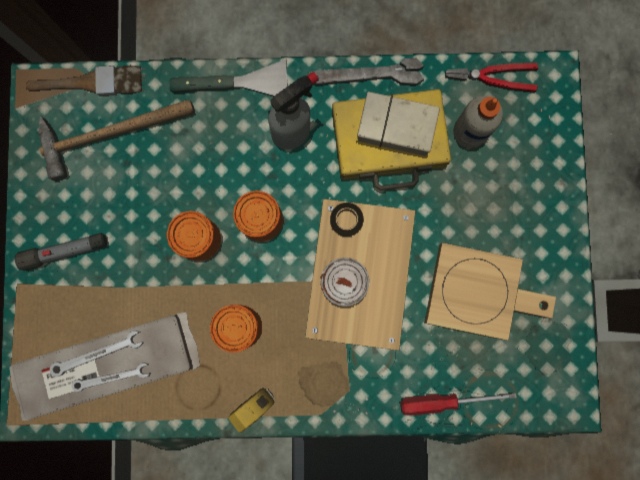

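View pics/scene0.png

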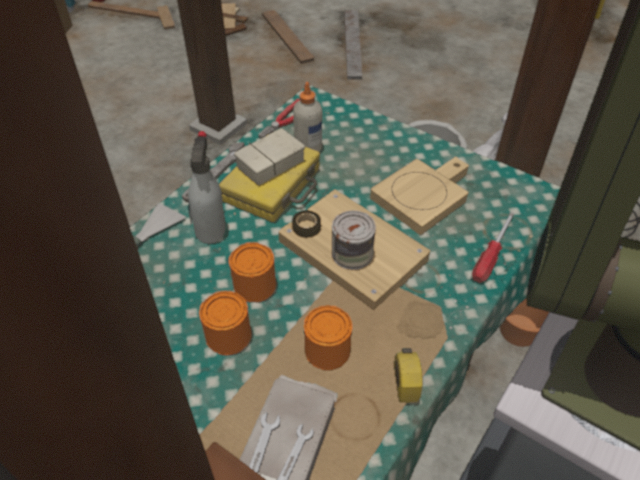

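Both pictures show one silver tin on the step (top (345,282)). The three orange tins at (236,327), (193,236) and (258,215) stand on the table and are the look-alikes. The tape is at (347,219), the board at (475,292) with its handle to the right, and the docking face is the step's right side.

```bash
cat >> h.py <<'E'
def plate(P,seed,zlo,zhi,op):
    # world-grid mask 1mm, rect fit of the flat thing round seed
    S=P[(P[...,2]>zlo)&(P[...,2]<zhi)]
    S=S[(abs(S[:,0]-seed[0])<.2)&(abs(S[:,1]-seed[1])<.2)]
    g=np.zeros((400,400),np.uint8)
    ij=((S[:,:2]-np.array(seed)+.2)*1000).astype(int).clip(0,399); g[ij[:,0],ij[:,1]]=255
    g=cv2.morphologyEx(g,cv2.MORPH_CLOSE,np.ones((7,7)))
    if op: g=cv2.morphologyEx(g,cv2.MORPH_OPEN,cv2.getStructuringElement(cv2.MORPH_ELLIPSE,(op,op)))
    n,l,s,c=cv2.connectedComponentsWithStats(g)
    k=1+np.argmin([np.hypot(*(c[i][::-1]-200)) if s[i][4]>3000 else 1e9 for i in range(1,n)])
    q=cv2.findContours((l==k).astype(np.uint8),0,2)[0]; q=max(q,key=len)
    (a,b),(w,h),an=cv2.minAreaRect(q)   # a: y idx, b: x idx
    box=cv2.boxPoints(((a,b),(w,h),an))[:,::-1]/1000-.2+seed
    return np.array([b,a])/1000-.2+seed,(w,h),box
def tin_xy(P,seed):
    S=P[(P[...,2]>.095)&(P[...,2]<.125)]; S=S[np.hypot(*(S[:,:2]-seed).T)<.06]
    (x,y),r=cv2.minEnclosingCircle(S[:,:2].astype(np.float32)); return x,y,r,np.median(S[:,:2],0)
E
python3 - <<'E'
from h import *
d=np.load('top0.npy'); P=cloud('top',d)
im=cv2.imread('pics/top0.png')
for n,s,o in (("step",(.507,-.005),0),("board",(.48,-.17),45)):
    c,wh,b=plate(P,np.array(s),.015,.04,o); print(n,c.round(4),np.round(wh),b.round(4).tolist())
    S=P[(abs(P[...,0]-s[0])<.05)&(abs(P[...,1]-s[1])<.03)]; print('z',np.median(S[:,2]))
print('tin',tin_xy(P,np.array([.49,.045])))
cv2.imwrite('pics/crop0.png',cv2.resize(im[180:360,290:570],None,fx=2.8,fy=2.8))
E
```

```text
step [0.5068 0.0174] [161. 241.] [[0.6143, -0.0796], [0.376, -0.045], [0.3992, 0.1143], [0.6375, 0.0797]]
z 0.029276354658703818
board [ 0.4727 -0.1797] [150. 140.] [[0.5243, -0.2683], [0.3878, -0.2372], [0.4212, -0.091], [0.5576, -0.1221]]
z 0.026868825886849357
tin (0.4910237789154053, 0.04717143625020981, 0.03913624584674835, array([0.49093153, 0.0468    ]))
```

View pics/crop0.png

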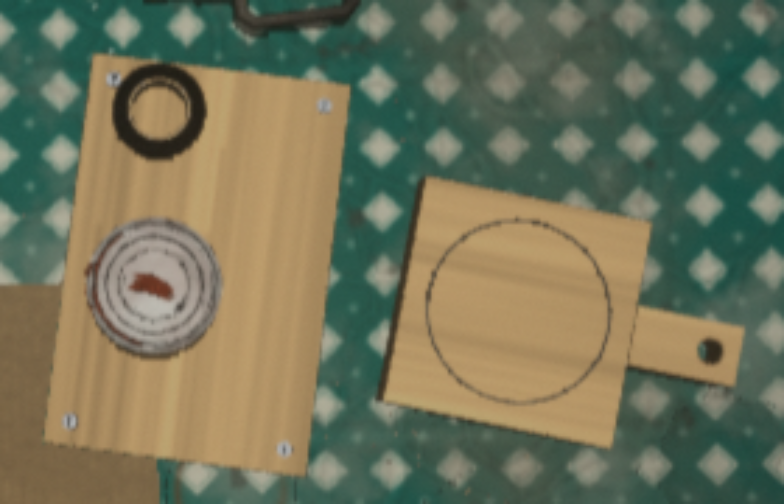

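The crop confirms it: one silver tin on the step (crop (150,285)), and the board with its pencilled ring to the right. Before crossing I'll check for tall obstacles, such as the block at the right edge of the top view.

```bash
python3 - <<'E'
from h import *
for c in ('top','scene'):
    P=cloud(c,np.load(c+'0.npy')); 
    for x in np.arange(0.1,.8,.1):
        row=[]
        for y in np.arange(-.8,.2,.1):
            m=(abs(P[...,0]-x)<.05)&(abs(P[...,1]-y)<.05); z=P[m][:,2]
            row.append('%5.2f'%z.max() if len(z)>5 else '  -  ')
        print(c,'x%.1f'%x,*row)
P=cloud('top',np.load('top0.npy'))
for r,c in ((315,602),(315,625),(300,600),(340,630),(400,620)): print(r,c,P[r,c].round(3))
E
```

```text
top x0.1 -0.69 -0.69 -0.69 -0.69 -0.69 -0.69 -0.59 -0.19 -0.19 -0.20
top x0.2 -0.69 -0.69   -     -    0.00  0.00  0.01  0.01  0.00  0.01
top x0.3 -0.66 -0.66   -     -    0.01  0.01  0.02  0.03  0.03  0.01
top x0.4 -0.67 -0.48   -     -    0.01  0.03  0.03  0.03  0.04  0.04
top x0.5 -0.66 -0.47   -     -    0.01  0.03  0.03  0.03  0.11  1.08
top x0.6 -0.69 -0.69   -     -    0.00  0.01  0.01  0.04  0.05  0.05
top x0.7 -0.69 -0.69   -     -    0.00  0.01  0.14  0.09  0.09  0.21
scene x0.1   -     -     -     -     -     -   -0.59  0.02  0.29  0.51
scene x0.2   -     -   -0.60 -0.56  0.00  0.01  0.01  0.00  0.60  0.60
scene x0.3   -     -   -0.62 -0.56  0.01  0.01  0.02  0.03  0.03  0.01
scene x0.4  0.22  0.24   -     -    0.01  0.03  0.03  0.03  0.04  0.04
scene x0.5   -    0.22   -     -    0.00  0.03  0.03  0.03  0.11  0.11
scene x0.6   -     -     -     -    0.00  0.01  0.03  0.03  0.05  0.05
scene x0.7   -     -     -     -    0.01  0.01  0.14  0.09  0.09  0.20
315 602 [ 0.417 -0.694 -0.679]
315 625 [ 0.418 -0.702 -0.56 ]
300 600 [ 0.459 -0.687 -0.671]
340 630 [ 0.346 -0.762 -0.669]
400 620 [ 0.178 -0.74  -0.703]
```

```bash
python3 -m crank '[[[0.042,-0.03,0,0,0,0,0.15],[0.042,-0.03,0,0,0,0,0.15],[0.042,-0.03,0,0,0,0,0.15],[0.042,-0.03,0,0,0,0,0.15],[0.042,-0.03,0,0,0,0,0.15],[0.042,-0.03,0,0,0,0,0.15],[0.042,-0.03,0,0,0,0,0.15],[0.042,-0.03,0,0,0,0,0.15]]]'
python3 -m crank '[[[0,0,0.015,0,0,-0.18,0.15],[0,0,0.015,0,0,-0.18,0.15],[0,0,0.015,0,0,-0.18,0.15],[0,0,0.015,0,0,-0.18,0.15],[0,0,0.015,0,0,-0.18,0.15],[0,0,0.015,0,0,-0.18,0.15],[0,0,0,0,0,0,0.15]]]'
cat >> h.py <<'E'
from scipy.spatial.transform import Rotation as R
O=np.array([.4952,-.0623]); a=np.radians(-8.26); X=np.array([np.cos(a),np.sin(a)]); Y=np.array([-X[1],X[0]])
def E(p): q=np.array(p[:2])-O; return np.array([q@X,q@Y])
def tool():
    s=state(); M=R.from_rotvec(s['tcp_rot']).as_matrix()
    print('t',s['t'],'tcpE',E(s['tcp_pos']).round(4),'z',s['tcp_pos'][2].round(4),'yaw of tool y rel step',np.degrees(np.arctan2(M[1,1],M[0,1])-a).round(2),'tilt',M[:,2].round(3),'F',s['force'].round(1),'open',round(s['opening'],4))
E
python3 -c "
from h import *
tool()"
```

```text
t: 1.5
tcp_pos: [0.4548, -0.2722, 0.223]
tcp_rot: [3.095, 0.534, 0.001]
force: [1.1, 0.4, -0.1]
opening: 0.0805
gripper_force: 0.0
t: 2.38
tcp_pos: [0.4532, -0.2731, 0.1314]
tcp_rot: [-2.381, -2.046, 0.001]
force: [-0.3, 0.8, -0.8]
opening: 0.0804
gripper_force: 0.0
t 2.375 tcpE [-0.0113 -0.2146] z 0.1314 yaw of tool y rel step -0.4 tilt [-0.002  0.002 -1.   ] F [-0.3  0.8 -0.8] open 0.0804
```

```bash
python3 -m crank '[[[0,0,0.03,0,0,-0.007,0.15],[0,0,0.03,0,0,0,0.15],[0,0,0.03,0,0,0,0.15],[0,0,0.023,0,0,0,0.15],[0,0,0,0,0,0,0.15]]]'
python3 -m crank '[[[0.01,0,0,0,0,0,0.15],[0.01,0,0,0,0,0,0.15],[0.008,0,0,0,0,0,0.15],[0.008,0,0,0,0,0,0.15],[0.006,0,0,0,0,0,0.15],[0.006,0,0,0,0,0,0.15],[0.004,0,0,0,0,0,0.15],[0.004,0,0,0,0,0,0.15],[0,0,0,0,0,0,0.15]]]'
python3 -c "
from h import *
tool()"
```

```text
t: 3.0
tcp_pos: [0.453, -0.273, 0.0185]
tcp_rot: [-2.373, -2.053, 0.001]
force: [0.5, 0.2, 0.6]
opening: 0.0809
gripper_force: 0.0
t: 4.12
tcp_pos: [0.463, -0.2191, 0.0213]
tcp_rot: [2.37, 2.057, -0.0]
force: [-0.1, -4.5, 3.4]
opening: 0.0808
gripper_force: 2.4
t 4.125 tcpE [-0.0093 -0.1598] z 0.0213 yaw of tool y rel step 0.18 tilt [ 0.002 -0.003 -1.   ] F [-0.1 -4.5  3.4] open 0.0808
```

```bash
python3 -m crank '[[[0.003,0,0,0,0,0,0.15],[0.003,0,0,0,0,0,0.15],[0.002,0,0,0,0,0,0.15],[0,0,0,0,0,0,0.15]]]'
python3 - <<'E'
from h import *
tool()
im,d=vision.grab_frame('top'); P=cloud('top',d)
cv2.imwrite('pics/dock1.png',cv2.resize(im[180:360,290:570],None,fx=2.8,fy=2.8))
E
```

```text
t: 4.62
tcp_pos: [0.4641, -0.2115, 0.0213]
tcp_rot: [2.369, 2.057, -0.001]
force: [-0.9, -6.7, 4.3]
opening: 0.081
gripper_force: 3.0
t 4.625 tcpE [-0.0093 -0.1522] z 0.0213 yaw of tool y rel step 0.18 tilt [ 0.002 -0.003 -1.   ] F [-0.9 -6.7  4.3] open 0.081
```

View pics/dock1.png

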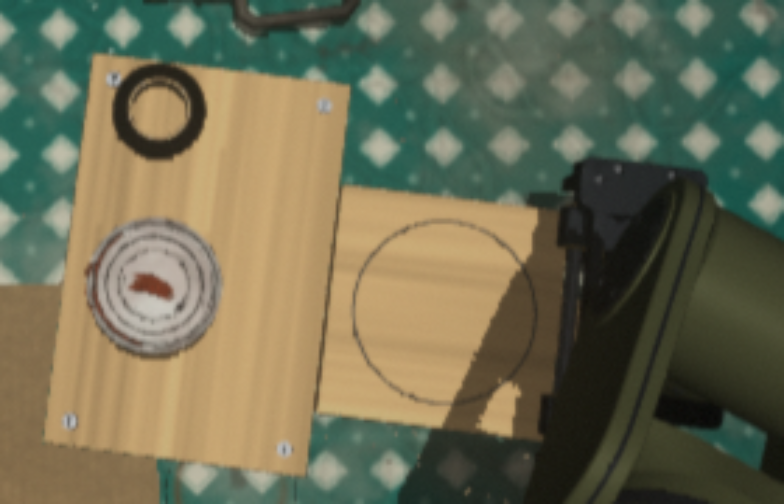

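The board is nearly docked, with a hairline gap left. I'll push until contact with the step shows in the force.

```bash
python3 -m crank '[[[0.002,0,0,0,0,0,0.15],[0.001,0,0,0,0,0,0.15],[0,0,0,0,0,0,0.15]]]'
python3 -m crank '[[[0.001,0,0,0,0,0,0.15],[0.001,0,0,0,0,0,0.15],[0,0,0,0,0,0,0.15]]]'
```

```text
t: 5.05
tcp_pos: [0.4643, -0.2102, 0.0213]
tcp_rot: [2.367, 2.056, -0.005]
force: [-3.1, -12.3, 3.2]
opening: 0.081
gripper_force: 6.2
t: 5.42
tcp_pos: [0.4641, -0.2099, 0.0214]
tcp_rot: [2.366, 2.054, -0.009]
force: [-5.2, -18.7, 3.1]
opening: 0.0809
gripper_force: 9.6
```

```bash
python3 -m crank '[[[-0.004,0,0,0,0,0,0.15],[-0.01,0,0,0,0,0,0.15],[-0.016,0,0,0,0,0,0.15],[0,0,-0.04,0,0,0,0.3],[0,0,-0.05,0,0,0,0.48],[0,0,-0.06,0,0,0,0.48]]]'
python3 -m crank '[[[0.055,-0.008,0,0,0,0,0.48],[0.06,-0.008,0,0,0,0,0.48],[0.06,0,0,0,0,0,0.48],[0.06,0,0,0,0,0,0.48],[0.06,0,0,0,0,0,0.48],[0.055,0,0,0,0,0,0.48],[0,0,0,0,0,0,0.48]]]'
python3 - <<'E'
from h import *
tool()
im,d=vision.grab_frame('scene'); P=cloud('scene',d)
cv2.imwrite('pics/dock2.png',cv2.resize(im[140:320,230:510],None,fx=2.8,fy=2.8))
E
```

```text
t: 6.18
tcp_pos: [0.4583, -0.2347, 0.1695]
tcp_rot: [-2.371, -2.056, 0.001]
force: [1.1, -0.5, 0.4]
opening: 0.0564
gripper_force: 0.0
t: 7.05
tcp_pos: [0.493, 0.1165, 0.1693]
tcp_rot: [-2.367, -2.064, 0.001]
force: [0.0, -0.1, -0.1]
opening: 0.0493
gripper_force: 0.0
t 7.05 tcpE [-0.0279  0.1766] z 0.1693 yaw of tool y rel step 0.44 tilt [-0.001  0.001 -1.   ] F [ 0.  -0.1 -0.1] open 0.0493
```

View pics/dock2.png

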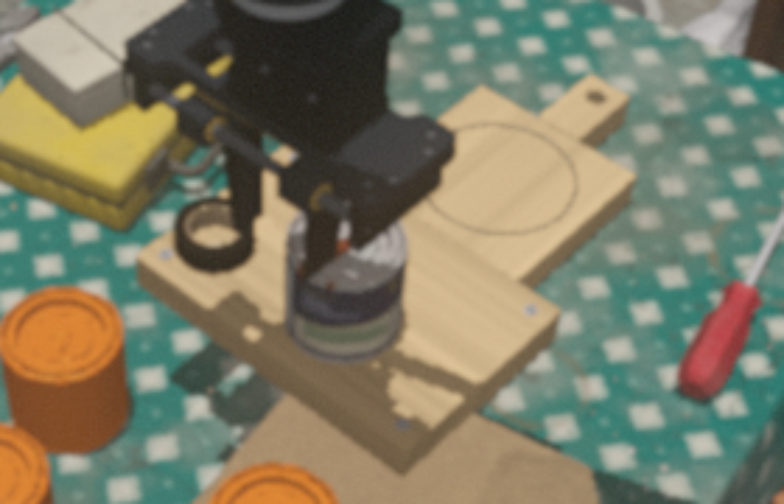

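Board edge is flush along the step; the tin is untouched. Now lowering behind the tin as a two-finger cradle.

```bash
python3 -m crank '[[[0,0.008,0.03,0,0,0.008,0.48],[0,0,0.03,0,0,0,0.48],[0,0,0.03,0,0,0,0.48],[0,0,0.019,0,0,0,0.48],[0,0,0,0,0,0,0.48]]]'
python3 -m crank '[[[-0.01,0,0,0,0,0,0.48],[-0.01,0,0,0,0,0,0.48],[-0.006,0,0,0,0,0,0.48],[-0.006,0,0,0,0,0,0.48],[-0.006,0,0,0,0,0,0.48],[-0.006,0,0,0,0,0,0.48],[-0.006,0,0,0,0,0,0.48],[0,0,0,0,0,0,0.48]]]'
python3 - <<'E'
from h import *
tool()
im,d=vision.grab_frame('scene')
cv2.imwrite('pics/push1.png',cv2.resize(im[140:320,230:510],None,fx=2.8,fy=2.8))
E
```

```text
t: 7.72
tcp_pos: [0.4998, 0.1114, 0.059]
tcp_rot: [-2.382, -2.046, 0.005]
force: [-0.2, 0.4, 0.1]
opening: 0.0495
gripper_force: 0.0
t: 8.72
tcp_pos: [0.4942, 0.0628, 0.0613]
tcp_rot: [2.381, 2.048, 0.001]
force: [0.9, 1.7, 3.1]
opening: 0.0491
gripper_force: 1.8
t 8.725 tcpE [-0.019   0.1237] z 0.0613 yaw of tool y rel step -0.35 tilt [ 0.001 -0.    -1.   ] F [0.9 1.7 3.1] open 0.0491
```

View pics/push1.png

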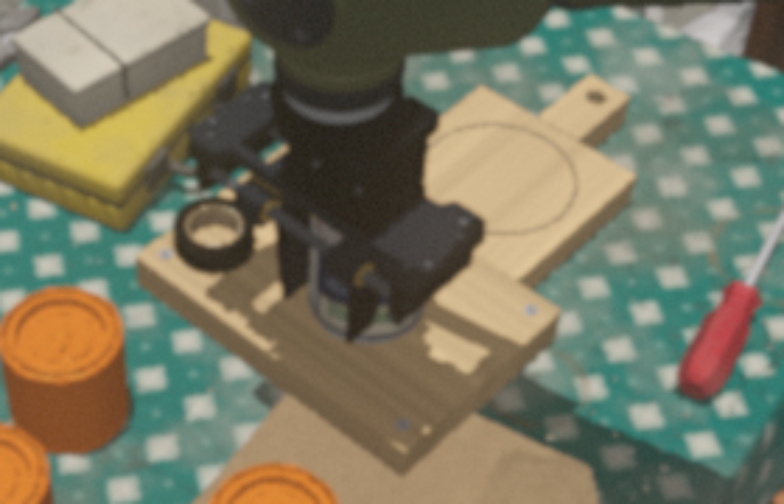

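The tin sits in the cradle between the fingers and slides upright. Continuing.

```bash
python3 -m crank '[[[-0.008,0.001,0,0,0,0,0.48],[-0.009,0.001,0,0,0,0,0.48],[-0.009,0.001,0,0,0,0,0.48],[-0.009,0.001,0,0,0,0,0.48],[-0.009,0.001,0,0,0,0,0.48],[-0.009,0.001,0,0,0,0,0.48],[-0.009,0.001,0,0,0,0,0.48],[-0.009,0.001,0,0,0,0,0.48],[-0.009,0,0,0,0,0,0.48],[-0.009,0,0,0,0,0,0.48],[-0.009,0,0,0,0,0,0.48],[-0.009,0,0,0,0,0,0.48]]]'
python3 - <<'E'
from h import *
tool()
im,d=vision.grab_frame('scene')
cv2.imwrite('pics/push2.png',cv2.resize(im[110:290,230:510],None,fx=2.8,fy=2.8))
E
```

```text
t: 10.28
tcp_pos: [0.4852, -0.044, 0.0605]
tcp_rot: [-2.381, -2.049, 0.0]
force: [0.8, 5.7, 3.2]
opening: 0.0497
gripper_force: 3.4
t 10.275 tcpE [-0.0125  0.0167] z 0.0605 yaw of tool y rel step -0.32 tilt [-0.001  0.    -1.   ] F [0.8 5.7 3.2] open 0.0497
```

View pics/push2.png

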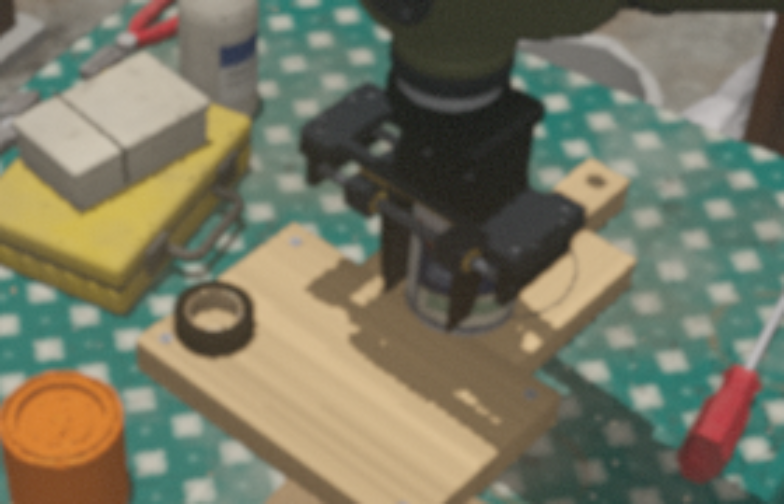

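```bash
python3 -m crank '[[[-0.006,0,0,0,0,0,0.48],[-0.006,0,0,0,0,0,0.48],[-0.006,0,0,0,0,0,0.48],[-0.006,0,0,0,0,0,0.48],[0,0,0,0,0,0,0.48]]]'
python3 - <<'E'
from h import *
tool()
im,d=vision.grab_frame('scene')
old=cv2.imread('pics/scene0.png')
cv2.imwrite('pics/push3.png',cv2.resize(im[110:290,230:510],None,fx=2.8,fy=2.8))
E
```

```text
t: 10.95
tcp_pos: [0.4813, -0.0681, 0.0601]
tcp_rot: [-2.382, -2.047, 0.002]
force: [-0.1, 1.1, -1.1]
opening: 0.0495
gripper_force: 0.6
t 10.95 tcpE [-0.013  -0.0078] z 0.0601 yaw of tool y rel step -0.37 tilt [-0.002 -0.    -1.   ] F [-0.1  1.1 -1.1] open 0.0495
```

View pics/push3.png

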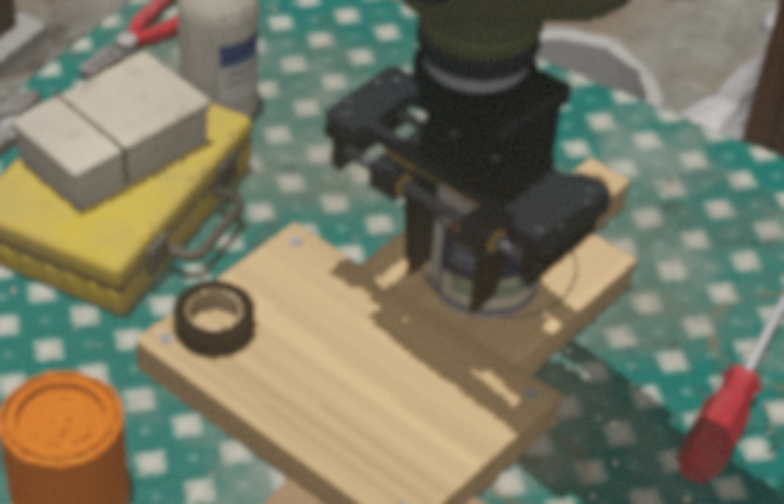

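The board has not moved and the tin is fully on it. Finish the last 23 mm, back off, rise and look.

```bash
python3 -m crank '[[[-0.006,0,0,0,0,0,0.48],[-0.006,0,0,0,0,0,0.48],[-0.006,0,0,0,0,0,0.48],[-0.005,0,0,0,0,0,0.48],[0,0,0,0,0,0,0.48]]]'
python3 -m crank '[[[0.01,0,0,0,0,0,0.48],[0.02,0,0,0,0,0,0.48],[0.02,0,0,0,0,0,0.48],[0,0,-0.05,0,0,0,0.48],[0,0,-0.06,0,0,0,0.48],[0.05,0,-0.05,0,0,0,0.48],[0.06,0,0,0,0,0,0.48],[0.06,0,0,0,0,0,0.48],[0,0,0,0,0,0,0.48]]]'
python3 - <<'E'
from h import *
tool()
im,d=vision.grab_frame('top'); P=cloud('top',d)
cv2.imwrite('pics/end.png',cv2.resize(im[180:360,290:570],None,fx=2.8,fy=2.8))
x,y,r,m=tin_xy(P,np.array([.474,-.13])); print('tin E',E((x,y)),r)
S=P[(P[...,2]>.095)&(P[...,2]<.125)]; S=S[np.hypot(*(S[:,:2]-[x,y]).T)<.03]; print('top z',np.median(S[:,2]),S[:,2].std())
E
```

```text
t: 11.62
tcp_pos: [0.4785, -0.091, 0.0608]
tcp_rot: [2.382, 2.048, -0.001]
force: [-0.5, 0.9, -0.2]
opening: 0.0492
gripper_force: 0.0
t: 12.75
tcp_pos: [0.5104, 0.1253, 0.2152]
tcp_rot: [2.375, 2.056, 0.001]
force: [0.5, 0.0, -0.6]
opening: 0.0493
gripper_force: 0.0
t 12.75 tcpE [-0.0119  0.1879] z 0.2152 yaw of tool y rel step 0.02 tilt [ 0.001  0.    -1.   ] F [ 0.5  0.  -0.6] open 0.0493
tin E [-0.01422333 -0.07063151] 0.039002638310194016
top z 0.0988612959523596 0.0023914232354803862
```

View pics/end.png

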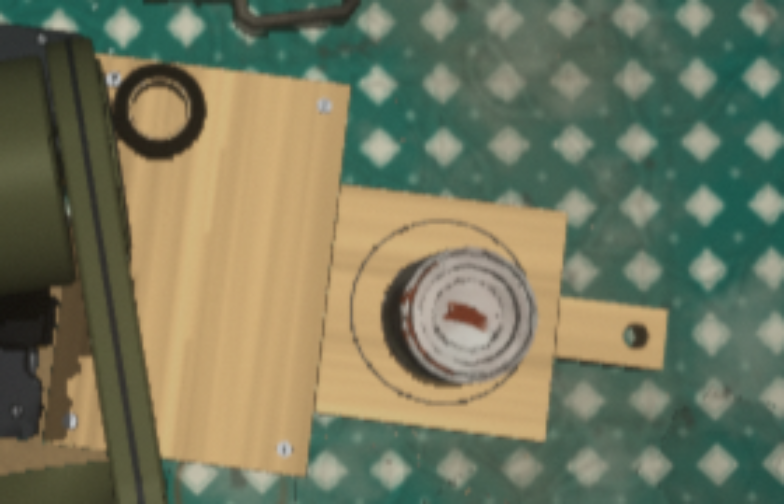

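The tin stands upright about 4 mm from the ring's centre. The board is flush with the step, and the tape is unmoved at crop (158,110). Handing in.

```bash
python3 -c "
from cell import bot
print(bot.hand_in())"
```

```text
the job is handed in; nothing more can be done
None
```

I handed the job in at about 13 s of robot time: the board is flush against the step, the tin was slid onto it and stands upright inside the ring about 4 mm off centre, and the tape roll is where it was.

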